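Swing the probe from rinse beaker to sample dish

TASK

Push the swing arm of the electrode stand round with one finger until its probe hangs over the middle of the open beaker, and leave it standing there for two seconds to rinse. Then push the arm round again until the probe hangs over the middle of the petri dish, and leave it there. Only push the arm gently, do not grip it, and leave the beaker, the dish and everything else on the bench where they stand.

Things in the scene. Friction and masses are not known exactly. Their poses are not given: they have to be found in the camera images.
- stand: Electrode stand, fixed to the bench: round grey foot 110 mm across and 15 mm high, steel column 16 mm thick, and on top a swing arm. Origin: centre of the foot's underside, on the vertical axis about which the arm turns; z up. It stands in varying places and turned about the vertical.
- probe_arm (a joint): Angle of the swing arm about the stand's column, rad: 0 when the arm points along the stand's own +x, growing counter-clockwise seen from above, stops at -2.2 and 2.2. Light dry friction (about 0.2 N m, so 2 N of push at 100 mm from the column); the arm stays where it is left and does not coast.
- probe_tip (a point): Lower end of the black probe (12 mm thick, upright, held in a round grey clip 24 mm across at the arm's end): 160 mm from the column, 85 mm above the bench. The probe's cap reaches up to 161 mm above the bench.
- bar_middle (a point): Point on the centre line of the arm's straight aluminium bar, 100 mm from the column and 135 mm above the bench: the place to push sideways. The bar is 12 mm wide and 16 mm high (127 to 143 mm above the bench); it is bare from the hub (34 mm across, its top 156 mm above the bench) out to 148 mm from the column.
- beaker: Open empty glass beaker, 53 mm across, 66 mm high: the rinse vessel. Origin: centre of its underside. Together with the petri dish and the white-capped vial it takes, in changing order, three places about 90 degrees apart round the stand, each within 7 mm of the probe's circle, so the probe passes 19 mm above its rim.
- petri_dish: Open flat round dish with a few pellets, 60 mm across, 13 mm high: the sample. Origin: centre of its underside. On the probe's circle likewise.
- vial_1: Small white-capped vial, 28 mm across, 62 mm high, on the probe's circle likewise. Not needed; leave it alone.
- vial_2: Small black-capped vial, 28 mm across, 62 mm high, near the stand. Leave it alone.
- clamp_block: Aluminium block with two screws, 32 x 60 x 25 mm, near the stand. Leave it alone.
- flask_02: Capped conical flask, 69 mm across, 123 mm high, off to the left. Leave it alone.
Mind the look-alikes: they are no part of the job. What is shaped like the beaker but yellow is not meant.

How it is judged:
On the way, in this order (a step that is already met when the one before it is completed fails the run):
1. the probe hangs over the beaker, at rest for 1.5 s (horizontal distance between probe_tip and beaker below 0.016 m and velocity of joint probe_arm between -0.05 and 0.05 rad/s), for 1.5 s.
2. the probe hangs over the petri dish, at rest (horizontal distance between probe_tip and petri_dish below 0.016 m and velocity of joint probe_arm between -0.05 and 0.05 rad/s), for 0.3 s.
At the end, for the whole second after the job is handed in: The probe tip is within 16 mm, seen from above, of the centre of the petri dish and at rest, after having rested for 1.5 s within 16 mm of the centre of the beaker; vessels upright; nothing loose moved by 10 mm or more (all of step 2 and angle between each of beaker, petri_dish, vial_1, vial_2's own z axis and vertical below 0.1 rad and distance of each of beaker, petri_dish, vial_1, vial_2, clamp_block, flask_02 from where it was at the start of the episode below 0.01 m); the robot touches nothing.
It fails at once if a vessel or other loose thing is moved, lifted or carried (10 mm) (distance of any of beaker, petri_dish, vial_1, vial_2, clamp_block, flask_02 from where it was at the start of the episode above 0.01 m).
It fails at once if the arm is gripped or pushed with more than 25 N (contact force between the fingers and stand above 25 N).
It also fails if it takes over 67 s, if anything falls off the work surface, if the arm or the gripper's body presses on something with over 40 N, if the wrist force passes 120 N, or if a joint passes its speed limit or range.

ROBOT

A 6-joint arm with a two-finger parallel gripper is mounted at the origin on the work surface; the furniture and walls round the work are solid. World frame = base frame: x ahead of the robot, y to its left, z up, the work surface at z = 0. Lengths are in m, angles in rad, forces in N, time in s.
With the tool pointing down it reaches from about 0.3 to 0.85 m from the base axis. Payload 4.2 kg.
Tool frame: the origin (TCP) lies on the mounting face of the last link; the fingertips stand 191 mm ahead of it and the grasp point (between the pads) lies 172 mm ahead of it; z points along the fingers, y is the line along which they close (so a half turn about z gives the same grasp; the last joint's range is limited). The gripper opens to 91 mm and grips with 3 to 60 N. Pads are 32 mm wide; open, the fingers measure 118 mm over their backs; the gripper's body (76 mm by 178 mm) begins 60 mm behind the grasp point.
Start: joints at [-1.273, 0.32, 1.565, -0, 1.257, -0.02], TCP at [0.18, -0.546, 0.405] pointing down, gripper open.
Joint ranges: [-3.11, 3.11], [-0.84, 2.01], [0.21, 2.61], [-1.34, 4.49], [0.05, 2.63], [-2.56, 2.56]. Speed limits (rad/s): [2.57, 2.57, 3.14, 3.14, 3.14, 3.14].

INTERFACE

Orientations are given as a rotation vector (axis times angle).
In Python, from bench import manip gives the robot as it stands.
- The arm moves only by the shell command python3 -m creep 'ROWS'. ROWS is text: rows parted by semicolons, each of 7 numbers parted by spaces: the opening, from 0 (shut) to 1 (fully open), then the shift along the tool's x, y, z in m, then the turn, a rotation vector about the tool's x, y, z in degrees. In form: fingers x y z rx ry rz; .... A call has 1 to 20 rows; each row shifts and turns the commanded pose from where the row before left it, along the tool's axes as they then stand; what a row does not reach is not made up. A row lasts 1/12 s, in which the tool goes at most 41.7 mm and 7.16 degrees, less where a joint would pass 70% of its speed; a pose out of reach is approached as far as the arm can. A call is refused whole if a number of a shift passes 0.0417 or a number of a turn 7.16, either way. A call with a gripper value outside its range is refused whole. The fingers move at their own pace and stop on an object; the grip force is fixed at half the most. Time passes only in rows, so rows that do not move let the fingers close. It gives the time, the measured TCP pose, the force, the opening and the grip force at its end, in the units of the state.
- manip.get_state(): the state, without advancing time (a new reading comes with each control period).
- manip.snapshot(name): name is "scene" or "top" or "wrist"; returns the picture (420x560x3 uint8, red, green, blue); there is no depth.
- manip.calibration(name): a dict with "vfov" (degrees; the focal length in pixels is half the picture's height over the tangent of half this angle, whatever the lens; pixels are square), "cx", "cy" (the principal point, pixels), "R" (3x3) and "t" (3): a world point X has camera coordinates R X + t. Camera axes: x right, y down, z forward; pixel columns grow to the right and rows downward; lengths in m; the calibration is good to about 2 mm. A picture is of the moment at which its call begins: read the wrist's pose just before it. calibration takes no time and is no camera call; for the wrist camera it gives the pose at the moment of the call.
- manip.hand_in(): hands the job in; it is judged then, once.
The state is a dict: "time": time; "joint_pos": joint angles; "qd": joint speeds; "joint_efforts": joint torques, N m; "tcp_pos": TCP position; "tcp_rot": TCP orientation; "wrist_force": force on the tool from outside, world axes, zero at the start; "moment": the same for the moment, N m; "finger_gap": opening from 0.0 (shut) to 1.0 (fully open); "grip_force": force on a finger pad.
Only numpy, scipy, OpenCV 4.12 (cv2) and the standard library are available. Lean on these libraries where they do the work, as an engineer would, in place of code of your own. Each camera call takes 0.05 s, during which the arm holds its last target. There are 200 camera calls.

## Working session

There is one attempt and no reset: what is moved stays moved. The work goes in short steps, Python scripts to look and compute and a shell command to move; the robot and the scene stay as the last step left them, time stands still between calls to the robot, and variables do not carry over. Pictures are saved under pics/ and viewed, at most 10 in all, crops included, and the job is handed in when it is done.

```bash
mkdir -p pics; ls; python3 - <<'E'
from bench import manip
import cv2
for n in("scene","top"):
    im=manip.snapshot(n); cv2.imwrite(f"pics/{n}0.png",im[:,:,::-1]); c=manip.calibration(n); print(n,c)
s=manip.get_state(); print(s)
E
```

```text
pics
scene {'vfov': 51.422488437070356, 'cx': 285.14034240937656, 'cy': 207.28085927566926, 'R': array([[-0.57861531, -0.81559984, -0.0011036 ],
       [-0.48347128,  0.34408072, -0.80489998],
       [ 0.65685603, -0.4651939 , -0.59340947]]), 't': array([0.4219936 , 0.3388496 , 0.69508375])}
top {'vfov': 57.743822089798506, 'cx': 280.63877876211325, 'cy': 221.5814358409811, 'R': array([[ 0.00485798, -0.99909599,  0.04223266],
       [-0.98898564, -0.01104794, -0.14759859],
       [ 0.14793174, -0.04105046, -0.98814526]]), 't': array([0.08028741, 0.6207663 , 0.85691574])}
{'time': 0.1, 'joint_pos': array([-1.27299293e+00,  3.20234354e-01,  1.56555193e+00,  1.04088830e-05,
        1.25738797e+00, -2.00034500e-02]), 'qd': array([-0.00011341, -0.00047645, -0.00204266,  0.00030095, -0.00049964,
       -0.00132545]), 'joint_efforts': array([ 4.10685807e-04, -4.13332808e+01, -2.32509899e+01,  7.29405787e-02,
        4.22856014e-02, -4.69420274e-05]), 'tcp_pos': array([ 0.17963575, -0.5460664 ,  0.40400242]), 'tcp_rot': array([-3.10046576e+00, -4.96858557e-01,  3.28407702e-04]), 'wrist_force': array([-0.25507615, -0.781432  ,  0.5833886 ]), 'moment': array([-0.00712648,  0.01760252, -0.00137043]), 'grip_force': 0.0, 'finger_gap': 0.9985632193083582}
```

View pics/top0.png

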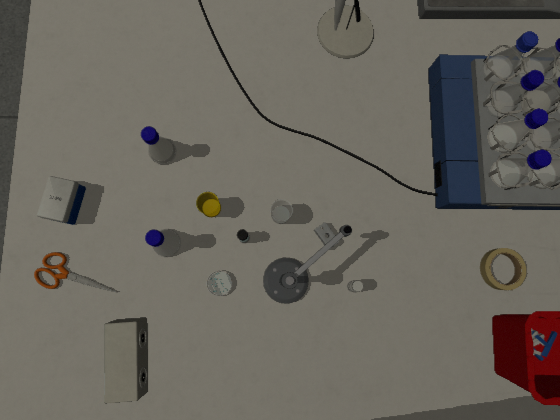

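View pics/scene0.png

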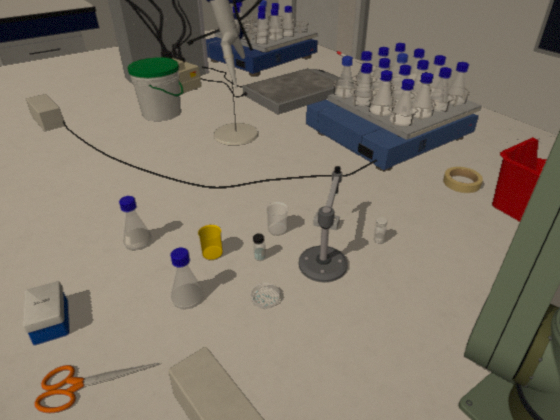

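Top view: the stand foot is at (287,280) and the probe cap at (347,230). Candidates for the beaker are the clear cup at (282,212) and the yellow cup at (209,205), and I choose the clear one. The dish is the open one at (221,283). Vial_1 (white cap) is at (357,286), vial_2 at (243,236) and the clamp block at (329,235). In the scene view the clear beaker is at (277,218) and the dish at (266,297).

```bash
cat > h.py <<'E'
import numpy as np, cv2
from bench import manip
def cast(n,u,v,z,c=None):
    c=c or manip.calibration(n); f=210/np.tan(np.radians(c["vfov"]/2))
    d=c["R"].T@np.array([(u-c["cx"])/f,(v-c["cy"])/f,1]); o=-c["R"].T@c["t"]
    return o+d*(z-o[2])/d[2]
def proj(n,X):
    c=manip.calibration(n); f=210/np.tan(np.radians(c["vfov"]/2)); p=c["R"]@np.array(X)+c["t"]
    return np.array([c["cx"],c["cy"]])+f*p[:2]/p[2]
E
python3 - <<'E'
from h import *
for k,u,v,z in [("foot",287,280,.015),("hub",290,281,.156),("cap",347,230,.161),("beaker",282,212,.04),("dish",221,283,.01),("vial1",357,286,.062),("vial2",243,236,.062),("block",329,235,.025)]:
    print(k,cast("top",u,v,z).round(3))
for k,u,v,z in [("dish",266,297,.008),("beakerbase",278,229,0.0),("foot",323,263,.015),("cap",337,171,.161)]:
    print("scene",k,cast("scene",u,v,z).round(3))
im=cv2.imread("pics/top0.png"); a=cv2.resize(im[190:310,200:380],None,fx=4,fy=4,interpolation=cv2.INTER_CUBIC)
a=cv2.convertScaleAbs(a,alpha=1.4)
cv2.imwrite("pics/crop.png",a)
im=cv2.imread("pics/scene0.png"); a=cv2.resize(im[160:320,220:400],None,fx=3.7,fy=3.7,interpolation=cv2.INTER_CUBIC)
cv2.imwrite("pics/crop2.png",cv2.convertScaleAbs(a,alpha=1.4))
E
```

```text
foot [0.483 0.068 0.015]
hub [0.482 0.07  0.156]
cap [ 0.587 -0.047  0.161]
beaker [0.644 0.082 0.04 ]
dish [0.476 0.225 0.01 ]
vial1 [ 0.471 -0.089  0.062]
vial2 [0.583 0.172 0.062]
block [ 0.592 -0.033  0.025]
scene dish [0.472 0.231 0.008]
scene beakerbase [0.647 0.08  0.   ]
scene foot [0.476 0.077 0.015]
scene cap [ 0.577 -0.038  0.161]
```

View pics/crop.png

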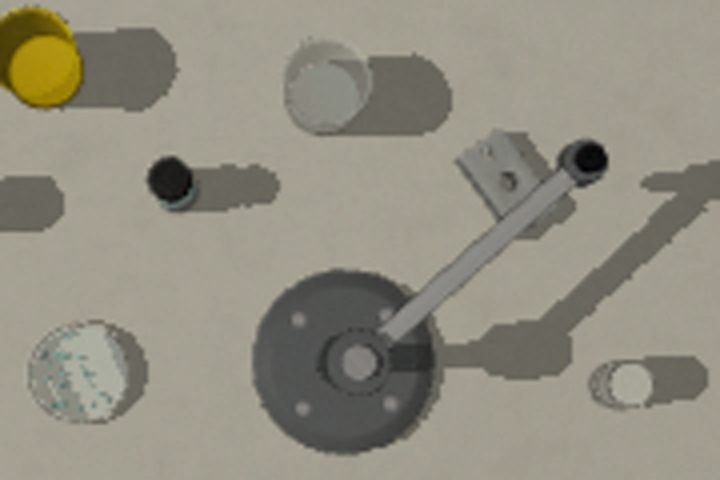

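View pics/crop2.png

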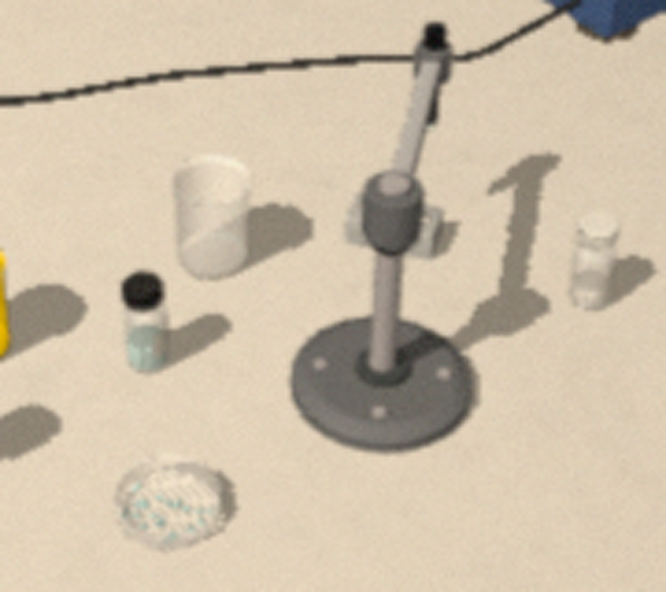

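The crops confirm the clear beaker (rim at top-view (282,211)), the dish (220,283), the cap (347.5,229) and the hub (289.5,280.5). I'll refine these in both views.

```bash
cat >> h.py <<'E'
def tri(u1,v1,u2,v2):
    A=[];b=[]
    for n,u,v in(("top",u1,v1),("scene",u2,v2)):
        p=cast(n,u,v,0);o=cast(n,u,v,.5);d=(p-o)/np.linalg.norm(p-o);P=np.eye(3)-np.outer(d,d);A.append(P);b.append(P@o)
    A=np.vstack(A);b=np.hstack(b);X=np.linalg.lstsq(A,b,rcond=None)[0];return X,np.linalg.norm(A@X-b)
E
python3 - <<'E'
from h import *
P=lambda x,y:(199.6+x/4,189.6+y/4)
Q=lambda x,y:(219.6+x/3.7,159.6+y/3.7)
D={"foot":(P(344,362),Q(382,375),.015),"hub":(P(358,362),Q(394,185),.156),"cap":(P(590,157),Q(434,32),.161),
"bk_base":(P(325,97),Q(213,255),0),"bk_rim":(P(328,84),Q(213,175),.066),"dish":(P(81,371),Q(172,504),.007)}
for k,(p,q,z) in D.items():
    a,b=cast("top",*p,z),cast("scene",*q,z); X,e=tri(*p,*q)
    print(k,a[:2].round(4),b[:2].round(4),"tri",X.round(4),round(e,4))
E
```

```text
foot [0.4832 0.0715] [0.4815 0.0732] tri [0.4832 0.0714 0.0127] 0.0002
hub [0.4838 0.0722] [0.483  0.0725] tri [0.4837 0.072  0.1554] 0.0001
cap [ 0.589  -0.0474] [ 0.5867 -0.0454] tri [ 0.5893 -0.0479  0.1589] 0.0
bk_base [0.6462 0.083 ] [0.6494 0.081 ] tri [0.6458 0.0833 0.0034] 0.0002
bk_rim [0.6426 0.084 ] [0.6497 0.0798] tri [0.6417 0.0847 0.0728] 0.0006
dish [0.4771 0.2285] [0.4752 0.2283] tri [0.4767 0.2282 0.0056] 0.0009
```

Stereo gives heights and radii that fit: cap at 159 mm radius, beaker at 163 mm, dish at 156 mm. The arm is at -48.7°, the beaker at +3.5° and the dish at 92.7°, so I'll push counter-clockwise with the tool's +x finger side. I raise the tool, close the fingers and travel in.

```bash
python3 -m creep '0 0 0 -0.03 0 0 0;0 0 0 -0.03 0 0 0;0 0.025 -0.02 0 0 0 0;0 0.025 -0.02 0 0 0 0;0 0.025 -0.02 0 0 0 0;0 0.025 -0.02 0 0 0 0;0 0.025 -0.02 0 0 0 0;0 0.025 -0.02 0 0 0 0;0 0.025 -0.02 0 0 0 0;0 0.025 -0.02 0 0 0 0;0 0.025 -0.02 0 0 0 0;0 0.025 -0.02 0 0 0 0;0 0.025 -0.02 0 0 0 0;0 0.025 -0.02 0 0 0 0;0 0.025 -0.02 0 0 0 0;0 0.025 -0.02 0 0 0 0;0 0.025 -0.02 0 0 0 0;0 0.025 -0.02 0 0 0 0'
python3 -m creep '0 0.025 -0.02 0 0 0 -6;0 0 0 0.02 0 0 -6;0 0 0 0.02 0 0 -6;0 0 0 0.02 0 0 -5.1;0 0 0 0 0 0 0;0 0 0 0 0 0 0'
cat >> h.py <<'E'
from scipy.spatial.transform import Rotation as Ro
def tgt(th,off,r=.1,c=(.4835,.072),tipz=.119):
    "TCP move (tool axes) to finger centre off mm behind bar line at angle th deg"
    s=manip.get_state(); R=Ro.from_rotvec(s["tcp_rot"]).as_matrix(); t=np.radians(th)
    g=np.array([c[0]+r*np.cos(t)+off*np.sin(t),c[1]+r*np.sin(t)-off*np.cos(t),tipz+.191])
    yaw=np.degrees(np.arctan2(R[1,0],R[0,0]))
    print("t",s["time"],"tcp",s["tcp_pos"].round(4),"F",s["wrist_force"].round(1),"tilt z",R[:,2].round(3),"gap",round(s["finger_gap"],3))
    print("shift",(R.T@(g-s["tcp_pos"])).round(4),"rz",round(yaw-(th+90),2))
E
python3 -c "
from h import *
tgt(-48.7,.05)"
```

```text
time: 1.6
tcp_pos: [0.4601, -0.1157, 0.4645]
tcp_rot: [-3.102, -0.497, 0.001]
wrist_force: [1.2, -0.8, -0.1]
finger_gap: 0.005
grip_force: 0.0
time: 2.1
tcp_pos: [0.477, -0.0903, 0.404]
tcp_rot: [-2.94, -1.104, 0.004]
wrist_force: [0.1, -0.1, 0.9]
finger_gap: 0.005
grip_force: 0.0
t 2.1 tcp [ 0.477  -0.0903  0.404 ] F [ 0.1 -0.1  0.9] tilt z [-0.003  0.    -1.   ] gap 0.005
shift [ 0.0621 -0.0176  0.094 ] rz -0.12
```

```bash
python3 -m creep '0 0.021 -0.006 0 0 0 0;0 0.021 -0.006 0 0 0 0;0 0.02 -0.0055 0 0 0 0;0 0 0 0.02 0 0 0;0 0 0 0.02 0 0 0;0 0 0 0.02 0 0 0;0 0 0 0.02 0 0 0;0 0 0 0.014 0 0 0;0 0 0 0 0 0 0;0 0 0 0 0 0 0;0 0 0 0 0 0 0'
python3 -c "
from h import *
tgt(-48.7,.022)
im=manip.snapshot('scene');cv2.imwrite('pics/s1.png',cv2.resize(im[120:330,180:460,::-1],None,fx=2.5,fy=2.5))"
```

```text
time: 3.02
tcp_pos: [0.5129, -0.0366, 0.3125]
tcp_rot: [2.939, 1.106, 0.005]
wrist_force: [0.7, 0.5, -0.1]
finger_gap: 0.005
grip_force: 0.0
t 3.0167 tcp [ 0.5129 -0.0366  0.3125] F [ 0.7  0.5 -0.1] tilt z [ 0.003 -0.    -1.   ] gap 0.005
shift [ 0.0275 -0.0011  0.0025] rz -0.06
```

View pics/s1.png

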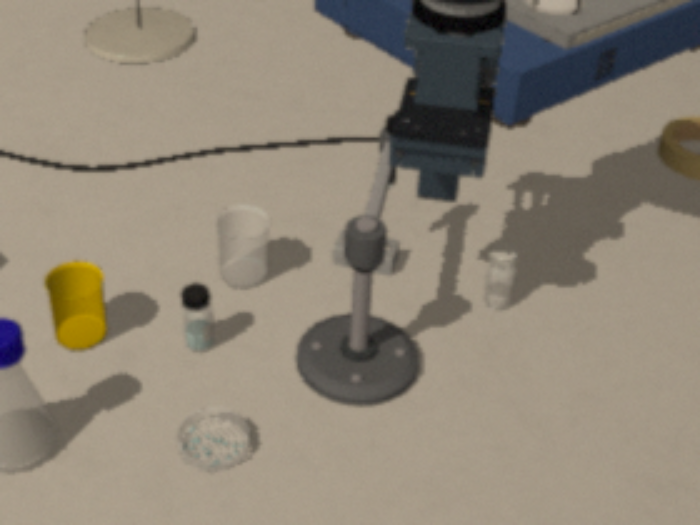

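```bash
python3 -m creep '0 0.006 0 0.002 0 0 0;0 0.006 0 0 0 0 0;0 0.005 0 0 0 0 0;0 0.004 0 0 0 0 0;0 0.003 0 0 0 0 0;0 0.0025 0 0 0 0 0;0 0.0026 0.0005 0 0 0 -1.5;0 0.0053 0.001 0 0 0 -3;0 0.0053 0.001 0 0 0 -3;0 0.0053 0.001 0 0 0 -3;0 0.0053 0.001 0 0 0 -3;0 0.0053 0.001 0 0 0 -3;0 0.0053 0.001 0 0 0 -3;0 0.0053 0.001 0 0 0 -3;0 0.0053 0.001 0 0 0 -3;0 0 0 0 0 0 0;0 0 0 0 0 0 0'
python3 -c "
from h import *
tgt(-23.2,.022)
tgt(3.5,.022)
im=manip.snapshot('top');cv2.imwrite('pics/t2.png',cv2.resize(im[180:320,190:390,::-1],None,fx=4,fy=4))"
```

```text
time: 4.48
tcp_pos: [0.5659, 0.0116, 0.3086]
tcp_rot: [-2.623, -1.729, 0.0]
wrist_force: [0.2, 0.6, -0.7]
finger_gap: 0.002
grip_force: 0.0
t 4.4833 tcp [0.5659 0.0116 0.3086] F [ 0.2  0.6 -0.7] tilt z [-0.  0. -1.] gap 0.002
shift [ 0.001   0.0005 -0.0014] rz -0.02
t 4.4833 tcp [0.5659 0.0116 0.3086] F [ 0.2  0.6 -0.7] tilt z [-0.  0. -1.] gap 0.002
shift [ 0.0483 -0.0003 -0.0014] rz -26.72
```

View pics/t2.png

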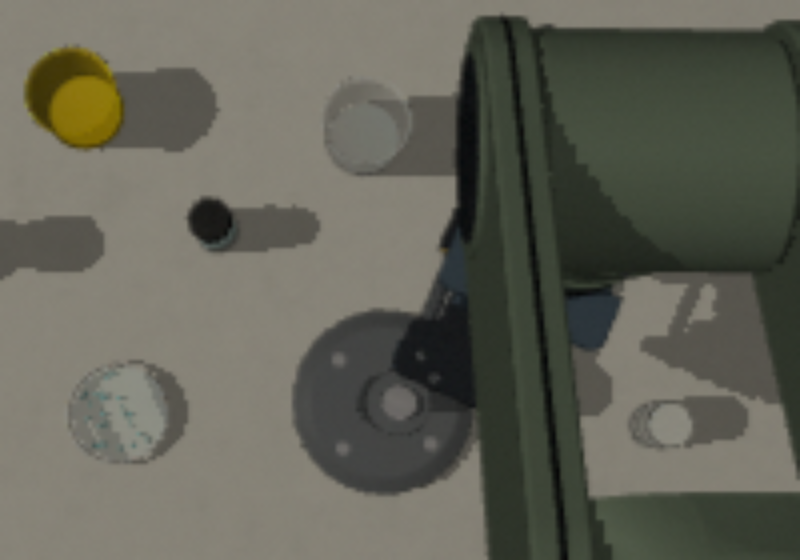

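The top view is partly blocked by the arm. The bar shows just left of the gripper (430,305 in the crop), so it is being pushed, and the vessels have not moved. Continuing to the beaker.

```bash
python3 -m creep '0 0.0053 0.001 0 0 0 -3;0 0.0053 0.001 0 0 0 -3;0 0.0053 0.001 0 0 0 -3;0 0.0053 0.001 0 0 0 -3;0 0.0053 0.001 0 0 0 -3;0 0.0053 0.001 0 0 0 -3;0 0.0053 0.001 0 0 0 -3;0 0.0053 0.001 0 0 0 -3;0 0.0035 0.0006 0 0 0 -2;0 0 0 0 0 0 0;0 0 0 0 0 0 0'
python3 -c "
from h import *
tgt(3.5,.022)
im=manip.snapshot('scene');cv2.imwrite('pics/s3.png',cv2.resize(im[150:310,220:420,::-1],None,fx=4,fy=4,fxx=0) if 0 else cv2.resize(im[160:310,220:420,::-1],None,fx=4,fy=4))"
```

```text
time: 5.45
tcp_pos: [0.5833, 0.0542, 0.3087]
tcp_rot: [-2.168, -2.273, 0.0]
wrist_force: [-0.0, -0.9, 0.5]
finger_gap: 0.007
grip_force: 0.1
t 5.45 tcp [0.5833 0.0542 0.3087] F [-0.  -0.9  0.5] tilt z [-0.  0. -1.] gap 0.007
shift [ 0.0018  0.0015 -0.0013] rz -0.77
```

View pics/s3.png

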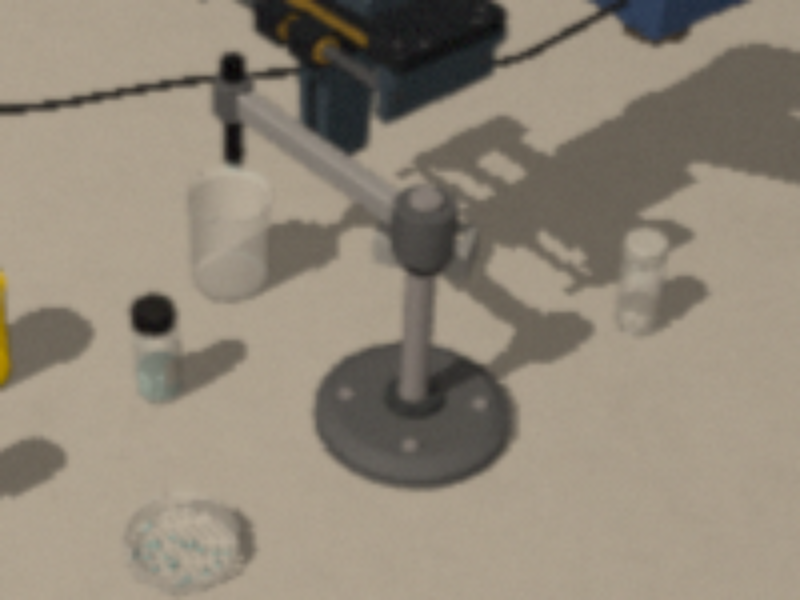

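The probe hangs over the beaker in the scene view. The cap is at crop (232,62), the tip at (233,158) and the beaker rim centre at (230,190). Now I put numbers on it.

```bash
python3 -c "
from h import *
Q=lambda x,y:(219.6+x/4,159.6+y/4)
for n,p,z in(('cap',(232,62),.161),('tip',(233,158),.085),('base',(228,275),0),('rim',(230,190),.066)):
    X=cast('scene',*Q(*p),z); d=X[:2]-[.4835,.072]; print(n,X.round(4),np.linalg.norm(d).round(4),np.degrees(np.arctan2(d[1],d[0])).round(1))"
```

```text
cap [0.6417 0.0828 0.161 ] 0.1586 3.9
tip [0.6532 0.0752 0.085 ] 0.1697 1.1
base [0.6507 0.0818 0.    ] 0.1675 3.4
rim [0.6491 0.0804 0.066 ] 0.1658 2.9
```

The probe is within a few mm of the beaker centre. I let it rest over 2 s, then push on.

```bash
python3 -m creep '0 0 0 0 0 0 0;0 0 0 0 0 0 0;0 0 0 0 0 0 0;0 0 0 0 0 0 0;0 0 0 0 0 0 0;0 0 0 0 0 0 0;0 0 0 0 0 0 0;0 0 0 0 0 0 0;0 0 0 0 0 0 0;0 0 0 0 0 0 0;0 0 0 0 0 0 0;0 0 0 0 0 0 0;0 0 0 0 0 0 0;0 0 0 0 0 0 0;0 0 0 0 0 0 0;0 0 0 0 0 0 0;0 0 0 0 0 0 0;0 0 0 0 0 0 0;0 0 0 0 0 0 0;0 0 0 0 0 0 0'
python3 -m creep '0 0 0 0 0 0 0;0 0 0 0 0 0 0;0 0 0 0 0 0 0;0 0 0 0 0 0 0;0 0 0 0 0 0 0;0 0 0 0 0 0 0;0 0 0 0 0 0 0;0 0 0 0 0 0 0'
python3 -m creep '0 0.0053 0.001 0 0 0 -3;0 0.0053 0.001 0 0 0 -3;0 0.0053 0.001 0 0 0 -3;0 0.0053 0.001 0 0 0 -3;0 0.0053 0.001 0 0 0 -3;0 0.0053 0.001 0 0 0 -3;0 0.0053 0.001 0 0 0 -3;0 0.0053 0.001 0 0 0 -3;0 0.0053 0.001 0 0 0 -3;0 0.0053 0.001 0 0 0 -3;0 0.0053 0.001 0 0 0 -3;0 0.0053 0.001 0 0 0 -3;0 0.0053 0.001 0 0 0 -3;0 0.0053 0.001 0 0 0 -3;0 0.0053 0.001 0 0 0 -3;0 0 0 0 0 0 0;0 0 0 0 0 0 0'
python3 -c "
from h import *
tgt(47.7,.022);tgt(92.7,.022);print(manip.get_state()['joint_pos'].round(2))"
```

```text
time: 7.17
tcp_pos: [0.5834, 0.0543, 0.3088]
tcp_rot: [2.166, 2.275, -0.0]
wrist_force: [0.0, -0.4, -0.4]
finger_gap: 0.01
grip_force: 0.1
time: 7.83
tcp_pos: [0.5834, 0.0543, 0.3087]
tcp_rot: [2.166, 2.275, -0.0]
wrist_force: [-0.7, -0.4, -0.5]
finger_gap: 0.007
grip_force: 0.1
time: 9.25
tcp_pos: [0.5655, 0.1312, 0.3088]
tcp_rot: [-1.132, -2.93, -0.0]
wrist_force: [0.1, 0.2, 0.1]
finger_gap: 0.005
grip_force: 0.0
t 9.25 tcp [0.5655 0.1312 0.3088] F [0.1 0.2 0.1] tilt z [ 0.  0. -1.] gap 0.005
shift [-0.0012  0.001  -0.0012] rz 0.04
t 9.25 tcp [0.5655 0.1312 0.3088] F [0.1 0.2 0.1] tilt z [ 0.  0. -1.] gap 0.005
shift [ 0.076  -0.0127 -0.0012] rz -44.96
[ 0.21  0.4   1.69  0.    1.05 -0.63]
```

```bash
python3 -m creep '0 0.0052 0.0011 0 0 0 -3;0 0.0052 0.0011 0 0 0 -3;0 0.0052 0.0011 0 0 0 -3;0 0.0052 0.0011 0 0 0 -3;0 0.0052 0.0011 0 0 0 -3;0 0.0052 0.0011 0 0 0 -3;0 0.0052 0.0011 0 0 0 -3;0 0.0052 0.0011 0 0 0 -3;0 0.0052 0.0011 0 0 0 -3;0 0.0052 0.0011 0 0 0 -3;0 0.0052 0.0011 0 0 0 -3;0 0.0052 0.0011 0 0 0 -3;0 0.0052 0.0011 0 0 0 -3;0 0.0035 0.0007 0 0 0 -2;0 0.0026 0.0005 0 0 0 -1.5;0 0 0 0 0 0 0;0 0 0 0 0 0 0'
python3 -c "
from h import *
tgt(92.7,.022)
for n in('scene','top'):
  im=manip.snapshot(n);cv2.imwrite(f'pics/{n}4.png',cv2.resize(im[180:330,190:390,::-1],None,fx=4,fy=4))"
```

```text
time: 10.67
tcp_pos: [0.5049, 0.1725, 0.3089]
tcp_rot: [-0.006, 3.141, 0.0]
wrist_force: [1.1, -0.2, 0.9]
finger_gap: 0.004
grip_force: 0.5
t 10.6667 tcp [0.5049 0.1725 0.3089] F [ 1.1 -0.2  0.9] tilt z [ 0.  0. -1.] gap 0.004
shift [ 0.0042  0.0005 -0.0011] rz -362.47
```

View pics/scene4.png

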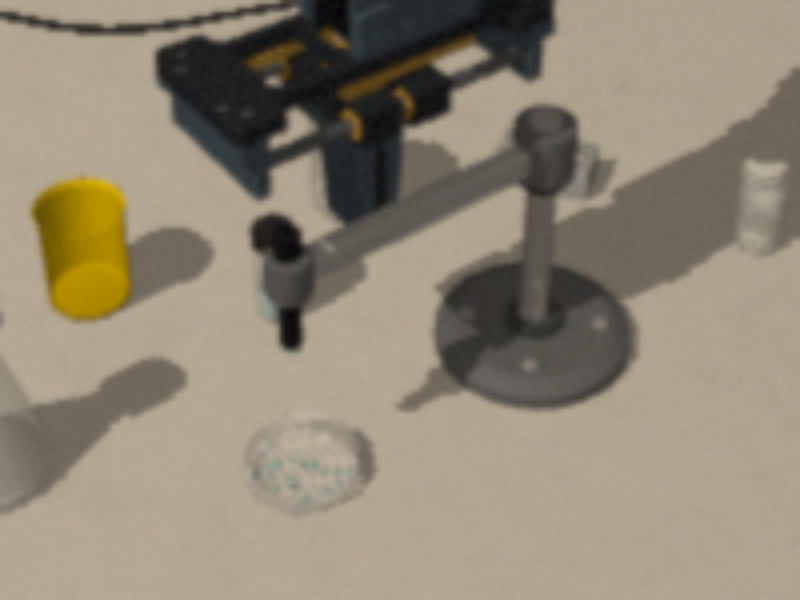

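The cap is at crop (286,235) with the vial_2 cap behind it, the tip at (290,343) and the dish centre at (305,463). The arm should need about 2.5° more.

```bash
python3 -m creep '0 0.0022 0.0003 0 0 0 -1.2;0 0.002 0.0003 0 0 0 -1.2;0 0 0 0 0 0 0;0 0 0 0 0 0 0;0 0 0 0 0 0 0;0 0 0 0 0 0 0'
python3 -c "
from h import *
Q=lambda x,y:(189.6+x/4,179.6+y/4)
for n,p,z in(('cap',(286,235),.161),('tip',(290,345),.085),('dish',(305,464),.007)):
    X=cast('scene',*Q(*p),z); d=X[:2]-[.4835,.072]; print(n,X.round(4),np.linalg.norm(d).round(4),np.degrees(np.arctan2(d[1],d[0])).round(1))
tgt(92.7,.022)
for n in('scene','top'):
  im=manip.snapshot(n);cv2.imwrite(f'pics/{n}5.png',cv2.resize(im[180:330,190:390,::-1],None,fx=4,fy=4))"
```

```text
time: 11.27
tcp_pos: [0.5005, 0.1732, 0.3087]
tcp_rot: [0.074, -3.141, -0.0]
wrist_force: [1.4, 0.9, 0.1]
finger_gap: 0.001
grip_force: 0.8
cap [0.479  0.2318 0.161 ] 0.1599 91.6
tip [0.4845 0.229  0.085 ] 0.157 89.6
dish [0.4759 0.2284 0.007 ] 0.1566 92.8
t 11.2667 tcp [0.5005 0.1732 0.3087] F [1.4 0.9 0.1] tilt z [-0.  0. -1.] gap 0.001
shift [-0.0002 -0.0003 -0.0013] rz -360.0
```

View pics/scene5.png

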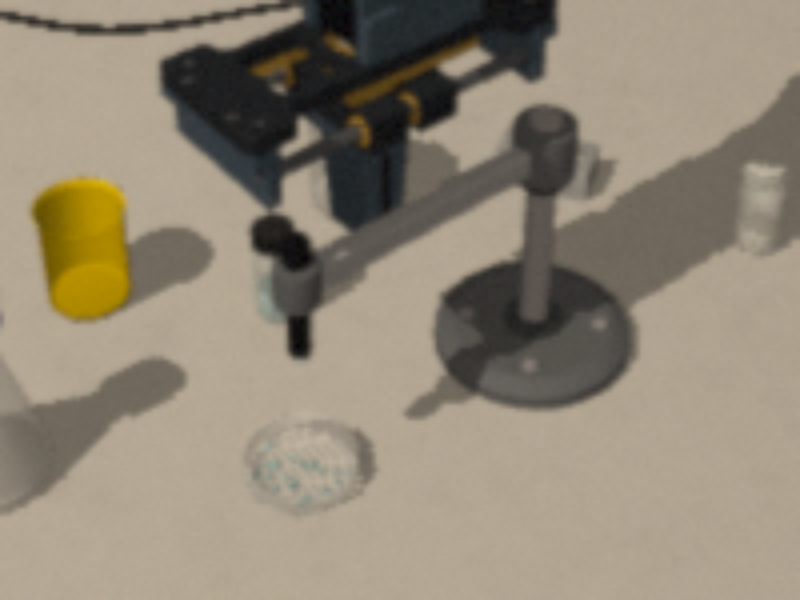

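The tip is now at crop (299,353), which puts it about over the dish centre. I retract backwards and then up.

```bash
python3 -m creep '0 -0.005 0 0 0 0 0;0 -0.01 0 0 0 0 0;0 -0.015 0 0 0 0 0;0 -0.015 0 0 0 0 0;0 0 0 -0.02 0 0 0;0 0 0 -0.03 0 0 0;0 0 0 -0.03 0 0 0;0 0 0 0 0 0 0;0 0 0 0 0 0 0;0 0 0 0 0 0 0;0 0 0 0 0 0 0;0 0 0 0 0 0 0'
python3 -c "
from h import *
Q=lambda x,y:(189.6+x/4,179.6+y/4)
X=cast('scene',*Q(299,354),.085);print(X.round(4))
im=manip.snapshot('scene');cv2.imwrite('pics/s6.png',cv2.resize(im[180:330,190:390,::-1],None,fx=4,fy=4))"
```

```text
time: 12.37
tcp_pos: [0.5454, 0.1751, 0.3872]
tcp_rot: [0.074, -3.138, 0.002]
wrist_force: [0.4, -0.4, -0.3]
finger_gap: 0.004
grip_force: 0.0
[0.4767 0.2289 0.085 ]
```

View pics/s6.png

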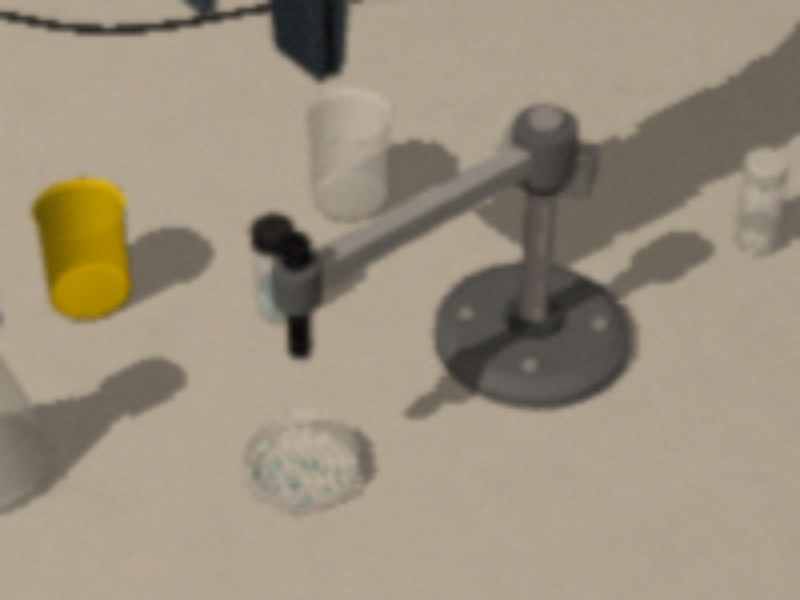

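The gripper is clear and the tip is still at crop (299,353), measured at (0.477, 0.229) against the dish at (0.476, 0.228). Handing in.

```bash
python3 -c "
from bench import manip
print(manip.hand_in())"
```

```text
the job is handed in; nothing more can be done
None
```

The job is handed in (no verdict came back): the probe rested over the beaker for more than 2 s and now hangs within about 1 mm of the dish centre by camera measurement, with the vessels where they stood and the gripper clear.

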